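# Load the sample crate into the tilted crate stand

### The job

Slide the blue crate of sample jars along the bench to line it up with the tilted stand, jars' end first, and push it on up the ramp, never lifting it, until it comes gently against the rear stop and its trailing end drops behind the red-edged lip. Leave it lying fully down in the tray, let go of. Do not ram the stop or press the crate hard into the stand, and leave everything else on the bench where it is.

Things in the scene. Friction and masses are not known exactly. Their poses are not given: they have to be found in the camera images.
- crate_mid (a point): Middle of the crate to load (25 mm above its flat underside): an open blue crate 130 mm long (x) x 100 wide (y) x 50 high, four blue-lidded jars fixed in its front half, 0.45 to 0.8 kg in all. x points to its leading end (the jars' end, which goes up first), z up. Walls and floor 4 mm, trailing wall (-x) 10 mm; jar lids level with the rim.
- crate_rim (a point): Top middle of the crate's trailing wall: 60 mm behind the crate's middle (-x), 50 mm above its underside. The wall is plain, flat, 10 mm thick, with a white strip along its top: a rim to pinch from above, with 39 mm free between it and the jars; its outer face is 5 mm behind this point. Axes as the crate's.
- crate: The same crate; the origin is the centre of its underside, axes as above.
- rack: The tilted crate stand, fixed to the bench, its lane sloping up at 14 degrees (0.244 rad). Origin on the bench at the middle of the ramp's foot, where the ramp's surface meets the bench; x horizontal, up-hill along the lane; z up. Yellow wings 28 mm high flare from the foot (106 mm apart inside) to 45 mm before it (about 143 mm apart).
- lane_foot (a point): Frame of the sloping lane: x up the slope, y across, z square to it. z = 0 is the plane of the tray's bed, where the loaded crate's underside lies; the origin is 9 mm beneath (-z) the ramp's foot. Ramp surface: z = 9 mm, x = 0 to 100 mm. Grey side guides 106 mm apart inside, x = 0 to 274 mm, up to z = 30 mm.
- slots (a point): Point on the bed's plane 175 mm up the lane (axes as lane_foot), by the slots in the guides where the tray is clamped. The tray: a front flange at z = 8 mm tucked under the ramp's end, ending in a square red-edged lip; 8 mm below it the bed, 133.5 mm from lip to rear stop (3.5 mm more than the crate); the upright rear stop, yellow-striped, up to z = 32 mm.
- ramp_end (a point): Middle of the ramp's upper end, on its surface (lane x = 100, z = 9 mm). How far beyond it the tray is clamped differs each time and is not measured: the lip lies 2 to 26 mm beyond. So creep up and feel for the rear stop: sliding takes 3 to 8 N, rising sharply at the stop. Then the trailing end is past the lip and drops once let go. 15 N at the stop is fine, over 25 N too rough.
- flask_a_mid (a point): A conical flask with a foil cap, 64 mm across the base, 105 mm tall; a bystander; the point is its middle, half-way up its body.
- flask_b_mid (a point): A conical flask with a foil cap, 72 mm across the base, 130 mm tall; a bystander; the point is its middle, half-way up its body.
- jar_a_mid (a point): A sample jar with a blue lid, 37 mm across, 46 mm tall, standing beside the stand; a bystander; the point is its middle, half-way up its body.
- jar_b_mid (a point): A sample jar with a blue lid, 37 mm across, 46 mm tall, standing at the other side of the stand; a bystander; the point is its middle, half-way up its body.
- wash_bottle_mid (a point): A white wash bottle with a blue collar and bent spout, 60 mm across, 115 mm to the shoulder, 180 mm tall; a bystander; the point is its middle, half-way up its body.
- spare_crate_mid (a point): An empty grey crate, 130 by 100 by 50 mm high; a bystander; the point is its middle, half-way up its body.
Things that resemble listed ones, but are neither listed nor needed, are in the scene too. What is meant by the crate is not green or yellow, and is the smaller of those in its own colour.

How it is judged:
By the outcome, as a careful person would: the job done as asked, in the order asked, and still so for the second after the job is handed in, with the robot touching nothing.
It also fails if it takes over 61 s, if anything falls off the work surface, if the arm or the gripper's body presses on something with over 40 N, if the wrist force passes 120 N, or if a joint passes its speed limit or range.

### The arm

A 6-joint arm with a two-finger parallel gripper is mounted at the origin on the work surface. World frame = base frame: x ahead of the robot, y to its left, z up, the work surface at z = 0. Lengths are in mm, angles in rad, forces in N, time in s.
With the tool pointing down it reaches from about 275 to 750 mm from the base axis. Payload 10.2 kg.
Tool frame: the origin (TCP) lies at the very end of the fingers, on their centre line; the grasp point (between the pads) lies 19 mm behind it; z points along the fingers, x is the direction in which the jaws open and shut, and the axes are right-handed (so a half turn about z gives the same grasp; the last joint's range is limited). The gripper opens to 85 mm and grips with 20 to 120 N. Pads are 22 mm wide; open, the fingers measure 114 mm over their backs; the gripper's body (76 mm by 85 mm) begins 54 mm behind the grasp point. The pads swing forward as they close: fully open they stand 13 mm farther back than shut.
Start: joints at [-1.557, 0.313, 1.498, -0, 1.331, -0.223], TCP at [123.148, -510.358, 231.294] pointing down, gripper open.
Joint ranges: [-2.94, 2.94], [-0.97, 2.17], [0.19, 2.56], [-1.23, 4.37], [0.02, 3.11], [-2.88, 2.88]. Speed limits (rad/s): [2.39, 2.39, 3.01, 3.14, 3.14, 3.14].

### API

Orientations are given as a unit quaternion [w, x, y, z].
In Python, from rig import ctrl, cams gives the robot as it stands.
- The arm moves only by the tool play_rows, never from a script. Its argument "steps" is a list of rows, each a list of 2 entries, a list of its own where there are three numbers: the shift along the tool's x, y, z normalised to -1 to 1, where 1 is 0.75 m, then the turn, a rotation vector about the tool's x, y, z normalised to -1 to 1, where 1 is 45 degrees. A call has 1 to 20 rows; each row shifts and turns the commanded pose from where the row before left it, along the tool's axes as they then stand; what a row does not reach is not made up. A row lasts 1/10 s, in which the tool goes at most 50 mm and 8.59 degrees, less where a joint would pass 70% of its speed; a pose out of reach is approached as far as the arm can. A call with a number of a shift or a turn outside -1 to 1 is refused whole. A call with a gripper value outside its range is refused whole. "grip" is the closure, from 0 (fully open) to 1 (shut), set as the call begins (left out, the last holds). The fingers move at their own pace and stop on an object; "squeeze" is the grip in N (left out, the last holds). Time passes only in rows, so rows that do not move let the fingers close. It gives the time, the measured TCP pose, the force and the opening at its end, in the units of the state.
- ctrl.sense(): the state, without advancing time (a new reading comes with each control period).
- cams.capture(name): name is "scene" or "top" or "wrist"; returns the picture (480x640x3 uint8, red, green, blue); there is no depth.
- cams.camera_info(name): a dict with "fx", "fy", "cx", "cy" (pixels), "xyz" and "attitude" of the camera in the world. Camera axes: x right, y up, looking along -z (the intrinsics and any distortion apply to the point x, -y, -z); pixel columns grow to the right and rows downward; lengths in mm; the calibration is good to about 2 mm. A picture is of the moment at which its call begins: read the wrist's pose just before it. camera_info takes no time and is no camera call; for the wrist camera it gives the pose at the moment of the call.
- ctrl.finish_job(): hands the job in, once; it reports no verdict.
Trained networks look in the newest picture that a camera, given by its name, has taken for a name from the list of things; names that differ only in an ending like _2 or _b are one class to them, and where a whole thing is asked for, a point or a joint stands for the part that bears it (a point fixed in the world has none). Each returns a list of dicts, best first, with "p" (0 to 1); they miss things now and then, are a little off and sometimes report something else, mostly with a low value. They report only what shows in the picture. A call takes as long as a camera call. They do not tell look-alikes from the thing itself.
- cams.search_frame(camera, thing): "rect" ([centre column, centre row, width, height] in pixels, round what is visible of it).
- cams.tip_of(camera, thing): "pixel" ([column, row] in pixels: a listed point, or the origin of a listed thing).
The state is a dict: "time_s": time; "joints": joint angles; "dq": joint speeds; "tau": joint torques, N m; "eef_pos": TCP position; "ee_rot": TCP orientation; "force": force on the tool from outside, world axes, zero at the start; "wrist_torque": the same for the moment, N m; "grip_width": opening from 0.0 (shut) to 1.0 (fully open).
Only numpy, scipy, OpenCV 4.12 (cv2) and the standard library are available. Lean on these libraries where they do the work, as an engineer would, in place of code of your own. Each camera call takes 0.05 s, during which the arm holds its last target.

## Working session

There is one attempt and no reset: what is moved stays moved. The work goes in short steps, Python scripts to look and compute and a tool call to move; the robot and the scene stay as the last step left them, time stands still between calls to the robot, and variables do not carry over. Pictures are saved under pics/ and viewed, and the job is handed in when it is done.

Besides the shell and the picture viewer there is one more tool, called after "Request:" as name(argument=value, ...) on one line, values as JSON. play_rows: Moves the arm, as the interface text tells. Its arguments: {"type":"object","properties":{"steps":{"type":"array"},"grip":{"type":"number"},"squeeze":{"type":"number"}},"required":["steps"]}

```bash
ls; mkdir -p pics; python3 - <<'E'
from rig import ctrl, cams
import cv2
print(ctrl.sense())
for n in ("scene","top","wrist"):
    print(n,cams.camera_info(n))
for n in ("scene","top"):
    im=cams.capture(n); cv2.imwrite(f"pics/{n}0.png",im[:,:,::-1])
    for t in ("crate","rack","lane_foot","ramp_end","slots","crate_rim","crate_mid"):
        try: print(n,t,[(round(d['p'],2),[round(v) for v in d['pixel']]) for d in cams.tip_of(n,t)][:4])
        except Exception as e: print(n,t,e)
print(ctrl.sense()['time_s'])
E
```

```text
pics
{'time_s': 0.0, 'joints': array([-1.55744906e+00,  3.13483700e-01,  1.49843604e+00,  2.59117009e-05,
        1.33101149e+00, -2.23418292e-01]), 'dq': array([-3.30472906e-04, -1.24854671e-06,  9.30227777e-04,  2.97180211e-04,
       -3.10780401e-04, -3.21015276e-04]), 'tau': array([-2.04847056e-03, -4.12263644e+01, -2.59745264e+01, -2.89506679e-04,
        4.10030087e-03,  1.15708019e-06]), 'eef_pos': array([ 123.12554353, -510.09339218,  230.71822959]), 'ee_rot': array([-5.28181294e-04,  7.85669492e-01, -6.18646103e-01, -4.11249409e-04]), 'force': array([-0.09210038,  1.72543574, -0.03844157]), 'wrist_torque': array([ 0.02221033, -0.00262319,  0.00221095]), 'grip_width': 0.9969771165605539}
scene {'fx': 468.9024696122, 'fy': 468.9024696122, 'cx': 314.86647734813283, 'cy': 246.21616881481404, 'xyz': array([1008.85573369, -538.12602846,  701.63158088]), 'attitude': array([0.84679733, 0.40202317, 0.15685433, 0.31097968])}
top {'fx': 511.8020582833399, 'fy': 511.8020582833399, 'cx': 317.3270436758667, 'cy': 242.41515294107245, 'xyz': array([ 249.75017308,   23.86744716, 1438.4437640
[... 476 characters left out ...]
69]), (0.59, [296, 228])]
scene ramp_end [(0.55, [348, 242])]
scene slots [(0.89, [370, 225])]
scene crate_rim [(0.97, [306, 146]), (0.66, [222, 322]), (0.64, [186, 435]), (0.6, [132, 327])]
scene crate_mid [(0.87, [224, 415]), (0.83, [92, 346]), (0.74, [243, 306]), (0.72, [300, 169])]
top crate [(0.85, [443, 194]), (0.74, [214, 341]), (0.61, [379, 243]), (0.59, [474, 290])]
top rack [(0.93, [310, 243])]
top lane_foot [(0.97, [308, 240])]
top ramp_end [(0.76, [275, 234])]
top slots [(0.7, [251, 226])]
top crate_rim [(0.97, [181, 357]), (0.95, [470, 186]), (0.62, [408, 239]), (0.55, [457, 270])]
top crate_mid [(0.92, [210, 345]), (0.82, [383, 244]), (0.79, [476, 290]), (0.73, [448, 192])]
0.8
```

View pics/scene0.png

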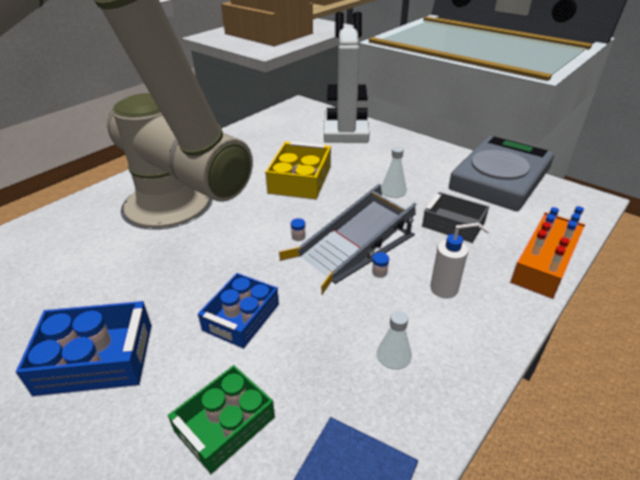

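View pics/top0.png

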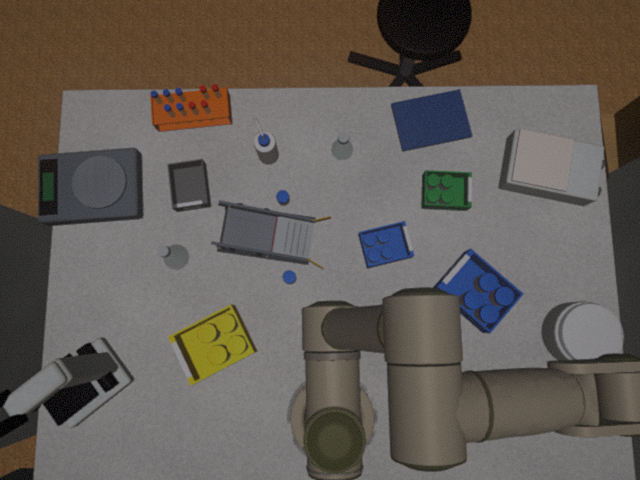

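```bash
cat > h.py <<'E'
import numpy as np, cv2
from scipy.spatial.transform import Rotation as R
def rot(q): return R.from_quat([q[1],q[2],q[3],q[0]])
def ray(ci,px):
    d=np.array([(px[0]-ci['cx'])/ci['fx'],-(px[1]-ci['cy'])/ci['fy'],-1.])
    return np.array(ci['xyz']),rot(ci['attitude']).apply(d)
def onz(ci,px,z):
    o,d=ray(ci,px); return o+d*(z-o[2])/d[2]
def proj(ci,P):
    c=rot(ci['attitude']).inv().apply(np.atleast_2d(P)-ci['xyz'])
    return np.c_[ci['cx']+ci['fx']*c[:,0]/-c[:,2], ci['cy']-ci['fy']*c[:,1]/-c[:,2]]
E
python3 - <<'E'
from rig import ctrl,cams
from h import *
t=cams.camera_info("top");s=cams.camera_info("scene")
print("crate mid",onz(t,(383,244),25),onz(s,(243,306),25), "rim",onz(t,(408,239),50),onz(s,(222,322),50))
print("big",onz(t,(476,290),25),"foot",onz(t,(308,240),-9),onz(s,(313,269),-9),"rack",onz(t,(310,243),0),onz(s,(316,268),0))
z=175*np.sin(.244)-9
print("slots",onz(t,(251,226),z),onz(s,(370,225),z), "ramp_end",onz(t,(275,234),24),onz(s,(348,242),24))
im=cv2.imread("pics/top0.png"); c=im[185:285,200:430]; cv2.imwrite("pics/topc.png",cv2.resize(c,None,fx=3.4,fy=3.4,interpolation=cv2.INTER_CUBIC))
im=cv2.imread("pics/scene0.png"); c=im[180:360,185:425]; cv2.imwrite("pics/scenec.png",cv2.resize(c,None,fx=3.3,fy=3.3,interpolation=cv2.INTER_CUBIC))
E
```

```text
crate mid [ 468.72379154 -149.68727891   25.        ] [ 466.45098747 -144.29836103   25.        ] rim [ 478.17466859 -215.5741535    50.        ] [ 486.90892719 -211.63998687   50.        ]
big [ 338.6500337  -401.59003138   25.        ] foot [487.3759445   60.57615618  -9.        ] [475.60472264  57.05679048  -9.        ] rack [477.19947829  54.6916446    0.        ] [485.33981546  56.40477166   0.        ]
slots [521.45539626 218.8122374   33.27756161] [508.55825292 228.95711131  33.27756161] ramp_end [499.80493802 152.33710896  24.        ] [501.13896751 152.72684073  24.        ]
```

View pics/topc.png

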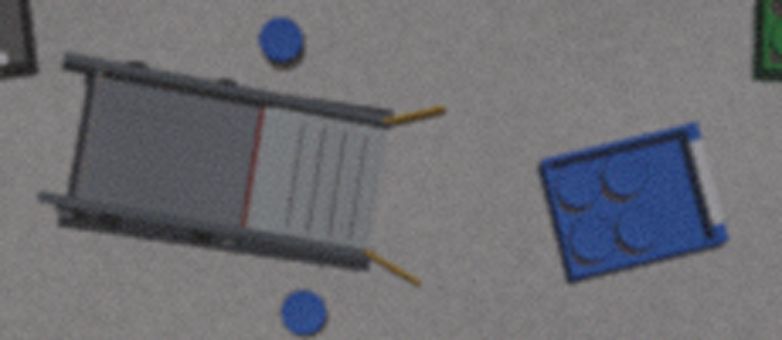

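View pics/scenec.png

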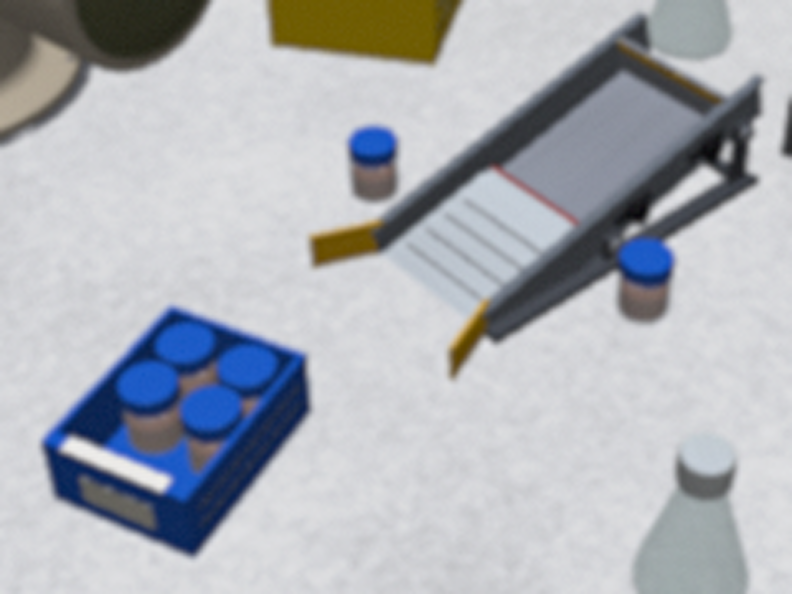

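```bash
cat > fit.py <<'E'
from h import *
from scipy.optimize import least_squares, minimize
def crate_c(p,zoff=0):
    x,y,a=p; c,s=np.cos(a),np.sin(a)
    return np.array([[x+c*u-s*v,y+s*u+c*v,z] for z in(0,50) for u in(-65,65) for v in(-50,50)])
def bluemask(im,seed,r=60):
    hsv=cv2.cvtColor(im,cv2.COLOR_BGR2HSV)
    m=cv2.inRange(hsv,(100,100,25),(130,255,255))
    # white strip enclosed: close
    m=cv2.morphologyEx(m,cv2.MORPH_CLOSE,np.ones((5,5)))
    n,l=cv2.connectedComponents(m); k=l[seed[1],seed[0]]
    m=(l==k).astype(np.uint8)
    h=cv2.convexHull(np.argwhere(m)[:,::-1].astype(np.int32).copy())
    o=np.zeros_like(m); cv2.fillConvexPoly(o,h,1); return o
def fitcrate(views,p0):
    def cost(p):
        e=0
        for ci,m in views:
            h=cv2.convexHull(proj(ci,crate_c((p[0],p[1],p[2]/100))).astype(np.float32))
            o=np.zeros_like(m,dtype=np.uint8); cv2.fillConvexPoly(o,np.round(h*16).astype(np.int32),255,shift=4,lineType=cv2.LINE_AA)
            e+=np.abs(o/255.-m).sum()/m.sum()
        return e
    b=None
    for d in (0,8,-8):
        r=minimize(cost,[p0[0],p0[1],p0[2]*100+d],method='Nelder-Mead',options=dict(initial_simplex=np.array([p0[0],p0[1],p0[2]*100+d])+np.array([[0,0,0],[8,0,0],[0,8,0],[0,0,10]])))
        if b is None or r.fun<b.fun:b=r
    return [b.x[0],b.x[1],b.x[2]/100],b.fun
T=.2443
def lane(u,v,z): # lane coords -> rack coords
    return np.array([u*np.cos(T)-(z-0)*np.sin(T)+9*np.sin(T), v, u*np.sin(T)+z*np.cos(T)-9*np.cos(T)])
def rackw(p,q):
    x,y,a=p; c,s=np.cos(a),np.sin(a); q=np.atleast_2d(q)
    return np.c_[x+c*q[:,0]-s*q[:,1],y+s*q[:,0]+c*q[:,1],q[:,2]]
E
python3 - <<'E'
from rig import cams
from fit import *
t=cams.camera_info("top");s=cams.camera_info("scene")
it=cv2.imread("pics/top0.png");is_=cv2.imread("pics/scene0.png")
mt=bluemask(it,(383,244));ms=bluemask(is_,(243,330))
print(mt.sum(),ms.sum())
a0=np.arctan2(66,-15)
for v in ([(t,mt)],[(s,ms)],[(t,mt),(s,ms)]): print(fitcrate(v,[468,-147,a0]))
# rack
F=lambda px:(px[0]/3.4+200-.35,px[1]/3.4+185-.35)
G=lambda px:(px[0]/3.3+185-.35,px[1]/3.3+180-.35)
obs=[(t,F((443,110)),(-45,-71.5,28)),(t,F((418,283)),(-45,71.5,28)),
 (s,G((314,266)),(-45,71.5,0)),(s,G((312,239)),(-45,71.5,28)),(s,G((453,377)),(-45,-71.5,0)),(s,G((452,350)),(-45,-71.5,28)),
 (s,G((383,248)),(0,53,0))]
def res(p,o=obs):
    e=[]
    L=p[3]
    for ci,px,q in o: e+=list(proj(ci,rackw(p[:3],q))[0]-px)
    e+=list(proj(t,rackw(p[:3],lane(L,-53,8)))[0]-F((262,107)))
    e+=list(proj(t,rackw(p[:3],lane(L,53,8)))[0]-F((243,227)))
    e+=list(proj(s,rackw(p[:3],lane(L,53,8)))[0]-G((495,167)))
    return e
r=least_squares(res,[482,57,np.arctan2(165,33),110],x_scale=[10,10,.1,10],loss='soft_l1')
print(r.x); print(np.round(np.array(res(r.x)).reshape(-1,2),1))
# draw
p=r.x
for im,ci,nm in ((it,t,'t'),(is_,s,'s')):
    big=cv2.resize(im,None,fx=3,fy=3,interpolation=cv2.INTER_CUBIC)
    pr,_=fitcrate([(t,mt),(s,ms)],[468,-147,a0])
    pts=[(rackw(p[:3],lane(u,v,z)),(0,255,0)) for u in(0,274) for v in(-53,53) for z in(9,30)]+[(rackw(p[:3],lane(p[3]+d,v,z)),(0,0,255)) for v in (-53,53) for d,z in((0,8),(133.5,32))]+[(rackw(p[:3],(-45,v,z)),(255,0,255)) for v in(-71.5,71.5) for z in(0,28)]+[(c,(0,255,255)) for c in crate_c(pr)]
    for q,c in pts:
        x,y=(proj(ci,q)[0]+.5)*3; cv2.circle(big,(int(x),int(y)),3,c,-1)
    big=big[540:1100,560:1280] if nm=='s' else big[540:880,600:1300]
    cv2.imwrite(f"pics/ov_{nm}.png",big)
E
```

```text
1798 3760
([np.float64(467.1617524922808), np.float64(-155.88753566952863), np.float64(1.8107256140345023)], np.float64(0.09316015616480185))
([np.float64(463.535795084137), np.float64(-151.1230600003192), np.float64(1.8057049823363747)], np.float64(0.06904881101376721))
([np.float64(466.1679002266317), np.float64(-154.3676701509787), np.float64(1.8155572451031372)], np.float64(0.1753544533094993))
[484.25976956  55.06623389   1.41228175 105.84839797]
[[-0.6 -0.5]
 [-0.9 -1.4]
 [ 0.4  0.9]
 [ 0.3 -0.4]
 [-1.1  0.4]
 [-0.9 -1. ]
 [-0.2  1.9]
 [-0.2 -0.7]
 [-0.8  0.8]
 [-1.   0.3]]
```

View pics/ov_t.png

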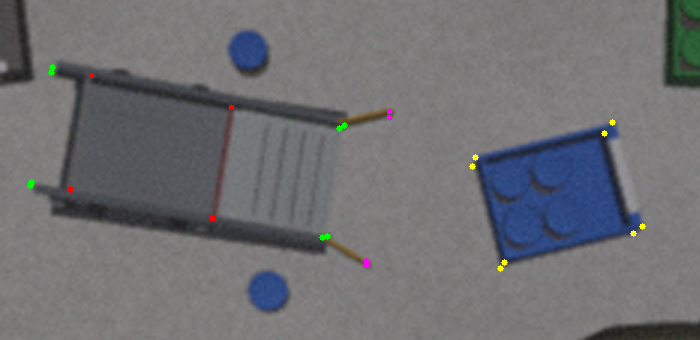

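View pics/ov_s.png

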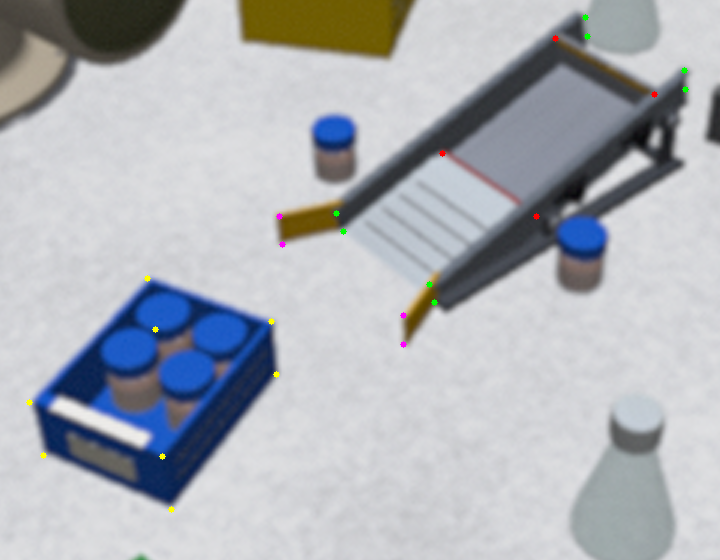

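Request:
play_rows(steps=[[[-0.025,-0.05,0.008],[0,0,0]],[[-0.025,-0.05,0.008],[0,0,0]],[[-0.025,-0.05,0.008],[0,0,0]],[[-0.025,-0.05,0.008],[0,0,0]],[[-0.025,-0.05,0.012],[0,0,0]],[[-0.025,-0.05,0.012],[0,0,0]],[[-0.025,-0.05,0.012],[0,0,0]],[[-0.025,-0.05,0.012],[0,0,0]],[[-0.025,-0.05,0.016],[0,0,0]],[[-0.025,-0.05,0.016],[0,0,0]],[[-0.025,-0.05,0.016],[0,0,0]],[[0,0,0],[0,0,0]]], grip=0.6, squeeze=40)

```text
time_s: 2.0
eef_pos: [477.6, -209.7, 133.8]
ee_rot: [-0.0, 0.787, -0.617, -0.001]
force: [-0.1, 0.4, 0.8]
grip_width: 0.4
```

```bash
python3 - <<'E'
from rig import ctrl,cams
from fit import *
import pickle
st=ctrl.sense();ci=cams.camera_info("wrist");im=cams.capture("wrist")[:,:,::-1].copy()
cv2.imwrite("pics/w1.png",im); pickle.dump((st,ci),open("w1.pkl","wb"))
for t in("crate_rim","crate_mid"): print(t,[(round(d['p'],2),np.round(d['pixel'])) for d in cams.tip_of("wrist",t)])
print(st['eef_pos'],ci)
for p in ([466,-154.4,1.8155],[463.5,-151,1.806]):
  q=proj(ci,crate_c(p)); 
  for x,y in q: cv2.circle(im,(int(round(x)),int(round(y))),3,(0,255,255) if p[0]>465 else (0,255,0),-1)
cv2.imwrite("pics/w1o.png",im)
E
```

```text
crate_rim [(0.94, array([329., 238.]))]
crate_mid [(0.73, array([557.,  69.])), (0.67, array([243., 224.]))]
[ 477.62859161 -209.72898931  133.76924802] {'fx': 354.6431276254459, 'fy': 354.6431276254459, 'cx': 322.23567585823423, 'cy': 235.47192222242515, 'xyz': array([ 555.61903543, -190.04691486,  276.25138076]), 'attitude': array([ 0.77762114, -0.12372427,  0.09785202, -0.60862357])}
```

View pics/w1o.png

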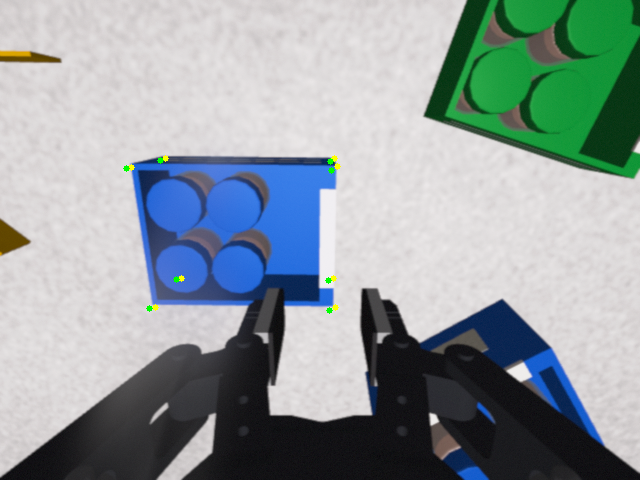

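```bash
python3 - <<'E'
from fit import *
import pickle
st,ci=pickle.load(open("w1.pkl","rb"))
im=cv2.imread("pics/w1.png")
m=bluemask(im,(240,160+60))
ys,xs=np.where(m); print(xs.min(),xs.max(),ys.min(),ys.max())
p,f=fitcrate([(ci,m)],[465,-153,1.81]); print(p,f)
print("rim",np.array(p[:2])-60*np.array([np.cos(p[2]),np.sin(p[2])]))
A=rot(st['ee_rot']).as_matrix(); print(A[:,0],st['eef_pos'], np.arctan2(-A[1,0],-A[0,0]))
for t,(u,v) in {"FR":(134,167),"RR":(335.5,166),"RL":(333,304),"FL":(155,303)}.items(): print(t,onz(ci,(u,v),50))
# error in tool frame
d=np.r_[np.array(p[:2])-60*np.array([np.cos(p[2]),np.sin(p[2])]),0]-st['eef_pos']; print("tool shift",A.T@d)
E
```

```text
131 335 157 305
[np.float64(466.77501160318127), np.float64(-153.06505792593862), np.float64(1.805825964750938)] 0.021045664941253126
rim [ 480.74732013 -211.41550432]
[ 0.23904155 -0.97100669 -0.0022676 ] [ 477.62859161 -209.72898931  133.76924802] 1.8121756281030437
FR [499.1212581 -81.1116208  50.       ]
RR [ 530.30977596 -204.55522469   50.        ]
RL [ 435.20192206 -227.39704008   50.        ]
FL [ 405.25720269 -103.3890291    50.        ]
tool shift [  2.68645872  -2.73747067 133.76124891]
```

Request:
play_rows(steps=[[[0.0036,-0.0036,0],[0,0,0]],[[0,0,0.03],[0,0,0]],[[0,0,0.03],[0,0,0]],[[0,0,0.03],[0,0,0]],[[0,0,0.025],[0,0,0]],[[0,0,0.02],[0,0,0]],[[0,0,0.015],[0,0,0]],[[0,0,0],[0,0,0]]])

```text
time_s: 2.95
eef_pos: [478.3, -215.5, 22.0]
ee_rot: [0.0, 0.785, -0.619, -0.001]
force: [0.5, 0.3, 0.8]
grip_width: 0.402
```

Request:
play_rows(steps=[[[-0.0044,-0.0045,0],[0,0,0]],[[0,0,0],[0,0,0]]])

```text
time_s: 3.15
eef_pos: [482.1, -211.1, 23.7]
ee_rot: [-0.0, 0.786, -0.619, 0.001]
force: [0.9, 0.5, 0.1]
grip_width: 0.4
```

```bash
python3 - <<'E'
from rig import ctrl,cams
from fit import *
st=ctrl.sense();print(st['eef_pos'],st['force'],st['ee_rot'],st['dq']);im=cams.capture("wrist")[:,:,::-1].copy()
cv2.imwrite("pics/w2.png",im)
E
```

```text
[ 482.10405944 -211.12164348   23.67364187] [0.92521454 0.4791646  0.05584473] [-5.65336468e-05  7.85735244e-01 -6.18562460e-01  7.78672530e-04] [-0.00373877 -0.00177411  0.00358403 -0.00492605 -0.00306723 -0.00922093]
```

View pics/w2.png

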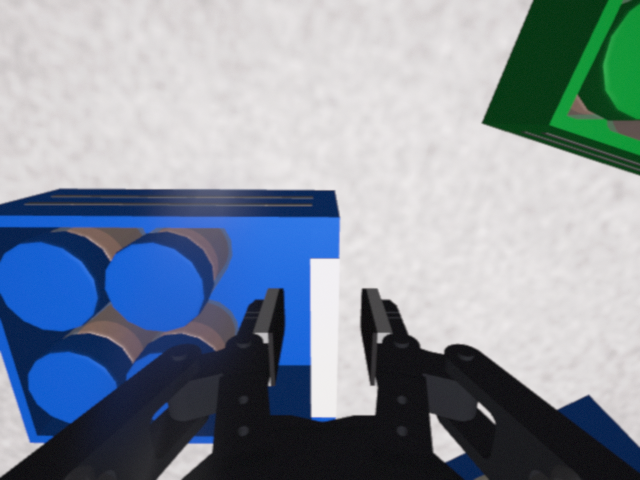

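Request:
play_rows(steps=[[[0,0,0],[0,0,0]],[[0,0,0],[0,0,0]],[[0,0,0],[0,0,0]],[[0,0,0],[0,0,0]],[[0,0,0],[0,0,0]]], grip=1, squeeze=35)

```text
time_s: 3.7
eef_pos: [481.9, -211.3, 23.4]
ee_rot: [-0.0, 0.786, -0.619, 0.001]
force: [0.6, 0.4, 6.1]
grip_width: 0.11
```

```bash
python3 - <<'E'
from rig import ctrl,cams
from fit import *
for i in range(3):
    cams.capture("wrist"); st=ctrl.sense();print(st['time_s'],st['eef_pos'],st['force'],st['ee_rot'],st['grip_width'])
E
```

```text
3.75 [ 481.8540583  -211.30241995   23.34036026] [-0.32988076  0.39968501  4.9015644 ] [-7.68753180e-05  7.85612928e-01 -6.18718055e-01  5.38685105e-04] 0.11281247609921144
3.8 [ 481.83326693 -211.29657423   23.33976022] [-0.40294767  0.96102487  5.72856922] [-6.53302336e-05  7.85625049e-01 -6.18702673e-01  5.29363511e-04] 0.10895498272503211
3.85 [ 481.86315382 -211.28665727   23.33952906] [-0.75413123 -0.25601118  6.02057835] [-7.39469477e-05  7.85635956e-01 -6.18688799e-01  5.56932883e-04] 0.10884096096973658
```

Request:
play_rows(steps=[[[-0.0075,0.0019,0],[0,0,0.0313]],[[-0.0075,0.0019,0],[0,0,0.0313]],[[-0.0075,0.0019,0],[0,0,0.0313]],[[-0.0075,0.0019,0],[0,0,0.0313]],[[-0.0075,0.0019,0],[0,0,0.0313]],[[-0.0075,0.0019,0],[0,0,0.0313]],[[-0.0075,0.0019,0],[0,0,0.0313]],[[-0.0075,0.0019,0],[0,0,0.0313]]])

```text
time_s: 4.65
eef_pos: [464.0, -169.2, 23.3]
ee_rot: [0.0, 0.721, -0.693, 0.002]
force: [0.4, -5.7, 3.6]
grip_width: 0.11
```

Request:
play_rows(steps=[[[-0.0075,0.0019,0],[0,0,0.0313]],[[-0.0075,0.0019,0],[0,0,0.0313]],[[-0.0075,0.0019,0],[0,0,0.0313]],[[-0.0075,0.0019,0],[0,0,0.0313]],[[-0.0075,0.0019,0],[0,0,0.0313]],[[-0.0075,0.0019,0],[0,0,0.0313]],[[-0.0075,0.0019,0],[0,0,0.0313]],[[-0.0075,0.0019,0],[0,0,0.0313]],[[0,0,0],[0,0,0]]])

```text
time_s: 5.55
eef_pos: [454.4, -123.0, 23.3]
ee_rot: [0.0, -0.649, 0.761, -0.001]
force: [-0.8, -1.5, 6.6]
grip_width: 0.107
```

```bash
python3 - <<'E'
from rig import ctrl,cams
from fit import *
import pickle
st=ctrl.sense();ci=cams.camera_info("wrist");im=cams.capture("wrist")[:,:,::-1].copy()
cv2.imwrite("pics/w3.png",im);cv2.imwrite("pics/t3.png",cams.capture("top")[:,:,::-1]);cv2.imwrite("pics/s3.png",cams.capture("scene")[:,:,::-1]); pickle.dump((st,ci),open("w3.pkl","wb"))
A=rot(st['ee_rot']).as_matrix();print(A, np.arctan2(-A[1,0],-A[0,0]),st['eef_pos'],st['force'])
im=cv2.imread("pics/s3.png"); c=im[180:380,185:445]; cv2.imwrite("pics/s3c.png",cv2.resize(c,None,fx=3,fy=3,interpolation=cv2.INTER_CUBIC))
im=cv2.imread("pics/t3.png"); c=im[180:380,185:445]; cv2.imwrite("pics/t3c.png",cv2.resize(c,None,fx=3,fy=3,interpolation=cv2.INTER_CUBIC))
E
```

```text
[[-1.56806431e-01 -9.87628816e-01  1.03239696e-03]
 [-9.87628895e-01  1.56805263e-01 -1.12916935e-03]
 [ 9.53314912e-04 -1.19668609e-03 -9.99998830e-01]] 1.413340008606465 [ 454.42024033 -123.02271457   23.31570204] [-0.80484787 -1.50293644  6.56412649]
```

View pics/w3.png

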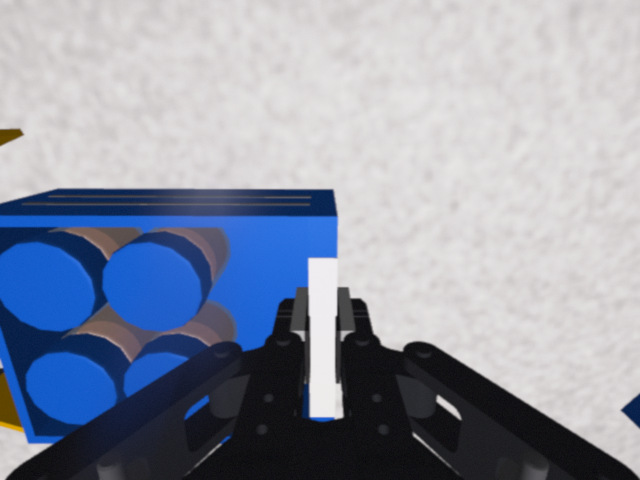

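View pics/s3c.png

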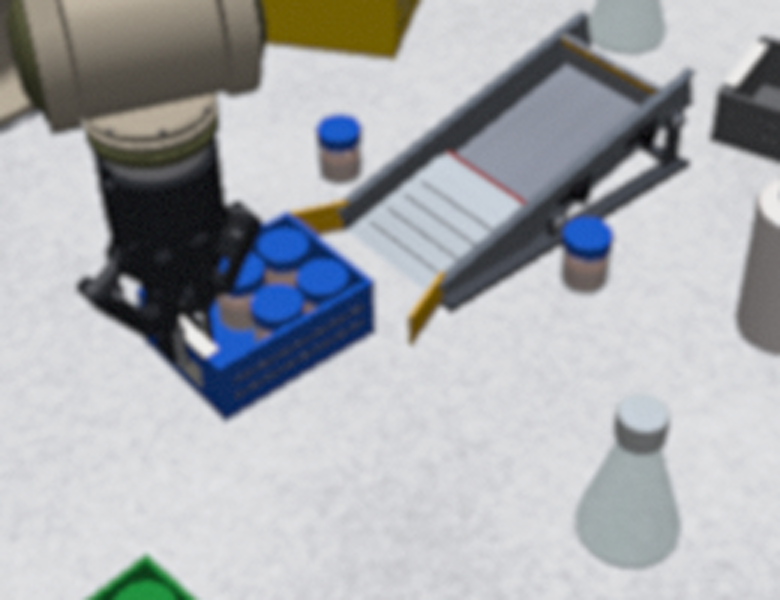

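View pics/t3c.png

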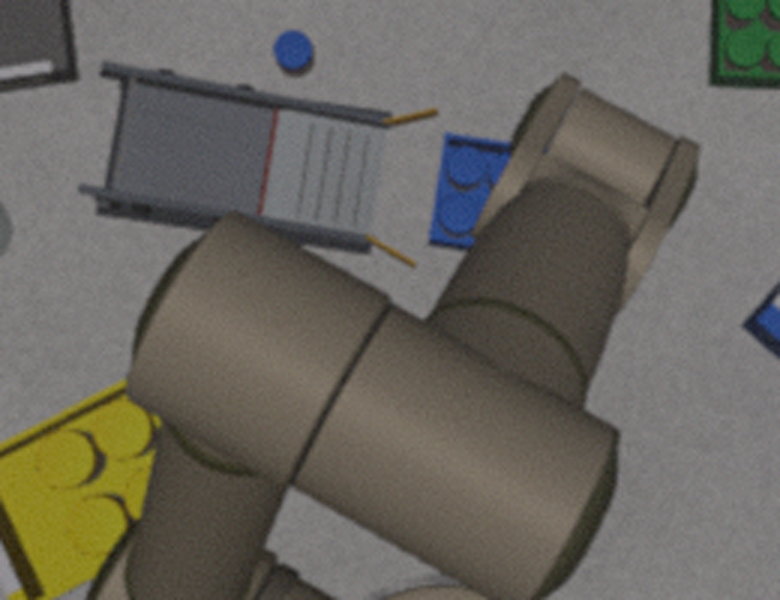

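Request:
play_rows(steps=[[[-0.008,0,0],[0,0,0]],[[-0.008,0,0],[0,0,0]],[[-0.008,0,0],[0,0,0]],[[-0.008,0,0],[0,0,0]],[[-0.008,0,0],[0,0,0]],[[-0.0067,0,0],[0,0,0]],[[0,0,0],[0,0,0]]])

```text
time_s: 6.4
eef_pos: [460.1, -88.5, 23.3]
ee_rot: [0.0, -0.65, 0.76, -0.001]
force: [1.3, -1.3, 4.1]
grip_width: 0.112
```

```bash
python3 - <<'E'
from rig import ctrl,cams
from fit import *
st=ctrl.sense();print(st['eef_pos'],st['force'],st['ee_rot'])
im=cams.capture("top")[:,:,::-1].copy()
c=im[185:285,205:365]; cv2.imwrite("pics/t4c.png",cv2.resize(c,None,fx=5,fy=5,interpolation=cv2.INTER_CUBIC))
im=cams.capture("scene")[:,:,::-1].copy()
c=im[190:330,240:400]; cv2.imwrite("pics/s4c.png",cv2.resize(c,None,fx=4.2,fy=4.2,interpolation=cv2.INTER_CUBIC))
E
```

```text
[460.14568478 -88.50770709  23.32579708] [ 1.3330046  -1.32809397  4.11083803] [ 1.80226867e-04 -6.49569893e-01  7.60301281e-01 -9.40257679e-04]
```

View pics/t4c.png

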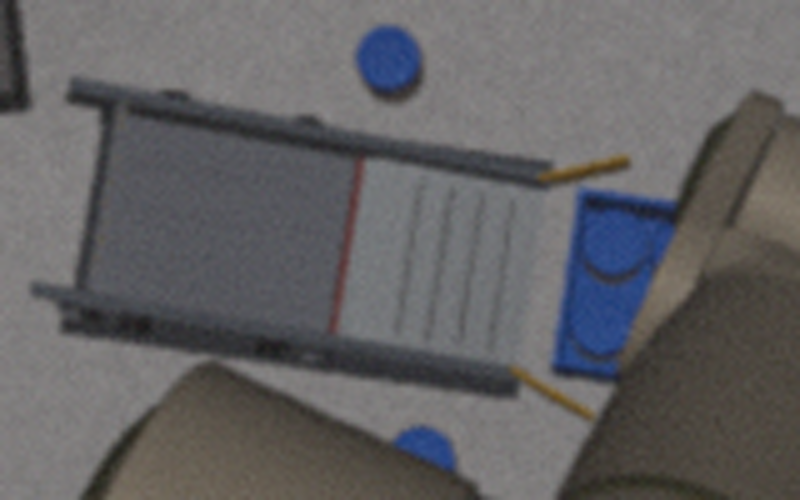

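View pics/s4c.png

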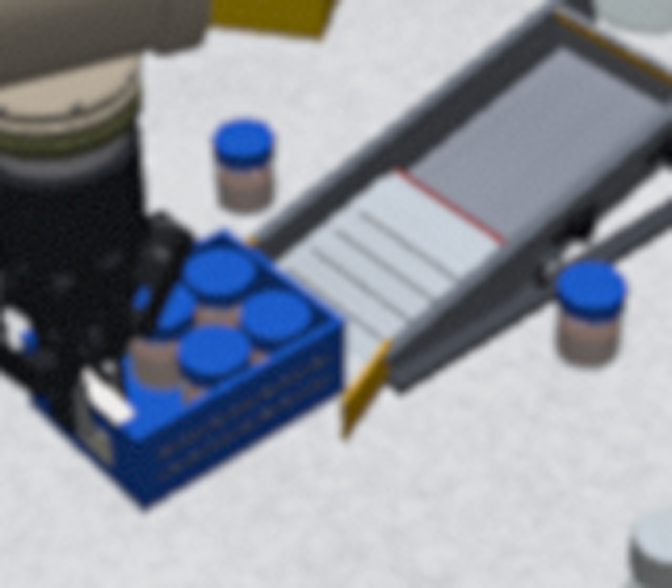

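```bash
cat > path.py <<'E'
import numpy as np
from scipy.optimize import brentq
T=.2443
def th(e):
    if e>=0: return T
    f=lambda t: 130*np.sin(t)/np.tan(T)-e-130*np.cos(t) if True else 0
    # front X = e+130cos t must equal 130 sin t / tan T
    g=lambda t: e+130*np.cos(t)-130*np.sin(t)/np.tan(T)
    return 0. if g(0)<=0 else brentq(g,0,T+.01)
def pose(e,H,a=12): # e: arclength of trailing edge rel. foot; returns X,Z,theta of TCP
    t=th(e); E=np.array([e,0]) if e<0 else e*np.array([np.cos(T),np.sin(T)])
    u=np.array([np.cos(t),np.sin(t)]);n=np.array([-np.sin(t),np.cos(t)])
    return np.r_[E+a*u+H*n,t]
def rows(seq):
    out=[]
    for p,q in zip(seq[:-1],seq[1:]):
        d=q[:2]-p[:2];t=p[2]
        u=np.array([np.cos(t),np.sin(t)]);n=np.array([-np.sin(t),np.cos(t)])
        out.append([[round(-d@u/750,4),0,round(-d@n/750,4)],[0,round(-(q[2]-t)/(np.pi/4),4),0]])
    return out
E
python3 - <<'E'
from path import *
es=np.r_[-157,-150,-142:-99:6.0][:]
s=[pose(e,18) for e in np.linspace(-157,-61,17)]
for r in rows(s): print(r)
print(s[-1])
E
```

```text
[[np.float64(-0.008), 0, np.float64(0.0)], [0, np.float64(-0.0), 0]]
[[np.float64(-0.008), 0, np.float64(0.0)], [0, np.float64(-0.0), 0]]
[[np.float64(-0.008), 0, np.float64(0.0)], [0, np.float64(-0.0), 0]]
[[np.float64(-0.008), 0, np.float64(0.0)], [0, np.float64(-0.0), 0]]
[[np.float64(-0.0079), 0, np.float64(-0.0001)], [0, np.float64(-0.0073), 0]]
[[np.float64(-0.0077), 0, np.float64(-0.0001)], [0, np.float64(-0.0146), 0]]
[[np.float64(-0.0077), 0, np.float64(-0.0)], [0, np.float64(-0.0146), 0]]
[[np.float64(-0.0077), 0, np.float64(0.0)], [0, np.float64(-0.0145), 0]]
[[np.float64(-0.0077), 0, np.float64(0.0001)], [0, np.float64(-0.0145), 0]]
[[np.float64(-0.0077), 0, np.float64(0.0002)], [0, np.float64(-0.0145), 0]]
[[np.float64(-0.0077), 0, np.float64(0.0003)], [0, np.float64(-0.0144), 0]]
[[np.float64(-0.0077), 0, np.float64(0.0004)], [0, np.float64(-0.0144), 0]]
[[np.float64(-0.0077), 0, np.float64(0.0005)], [0, np.float64(-0.0144), 0]]
[[np.float64(-0.0077), 0, np.float64(0.0006)], [0, np.float64(-0.0144), 0]]
[[np.float64(-0.0077), 0, np.float64(0.0007)], [0, np.float64(-0.0143), 0]]
[[np.float64(-0.0077), 0, np.float64(0.0008)], [0, np.float64(-0.0143), 0]]
[-51.44551423  19.40906493   0.1305587 ]
```

Request:
play_rows(steps=[[[0,0,0],[0,0,0]],[[0,0,0],[0,0,0]],[[0,0,0.0035],[0,0,0]],[[0,0,0.0035],[0,0,0]],[[0,0,0],[0,0,0]]], grip=0.72)

```text
time_s: 7.0
eef_pos: [459.3, -88.2, 17.0]
ee_rot: [-0.0, -0.65, 0.76, 0.0]
force: [-1.0, -0.7, 0.1]
grip_width: 0.275
```

Request:
play_rows(steps=[[[-0.008,0,0],[0,0,0]],[[-0.008,0,0],[0,0,0]],[[-0.008,0,0],[0,0,0]],[[-0.008,0,0],[0,0,0]],[[-0.008,0,0],[0,-0.007,0]],[[-0.0077,0,0],[0,-0.0145,0]],[[-0.0077,0,0],[0,-0.0145,0]],[[-0.0077,0,0],[0,-0.0145,0]]])

```text
time_s: 7.8
eef_pos: [467.4, -41.6, 18.0]
ee_rot: [0.015, -0.65, 0.76, 0.013]
force: [-0.8, -6.7, -0.6]
grip_width: 0.284
```

```bash
python3 - <<'E'
from rig import ctrl,cams
from fit import *
st=ctrl.sense();print(st['eef_pos'],st['force'],st['ee_rot'])
im=cams.capture("scene")[:,:,::-1].copy()
c=im[170:310,240:420]; cv2.imwrite("pics/s5c.png",cv2.resize(c,None,fx=4.2,fy=4.2,interpolation=cv2.INTER_CUBIC))
E
```

```text
[467.35269666 -41.55424187  18.0401906 ] [-0.822224   -6.65225104 -0.55909883] [ 0.01524122 -0.64970046  0.7599343   0.01252509]
```

View pics/s5c.png

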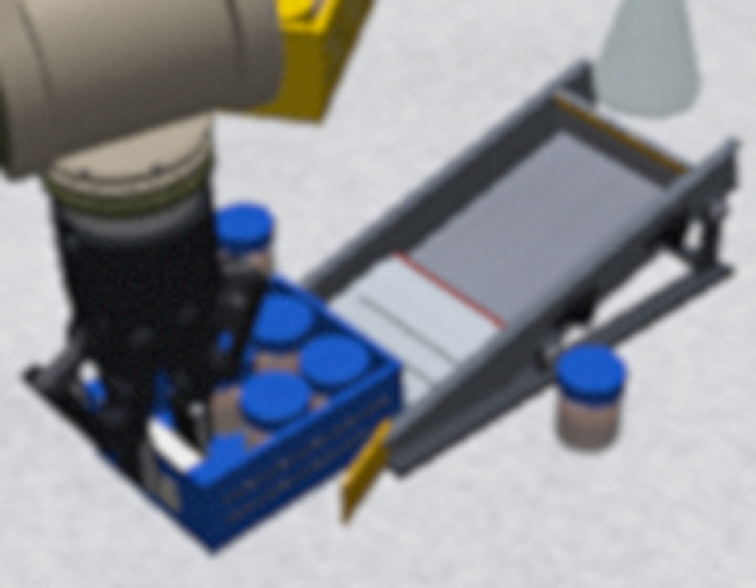

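Request:
play_rows(steps=[[[-0.0077,0,0.0001],[0,-0.0145,0]],[[-0.0077,0,0.0002],[0,-0.0145,0]],[[-0.0077,0,0.0003],[0,-0.0144,0]],[[-0.0077,0,0.0004],[0,-0.0144,0]],[[-0.0077,0,0.0005],[0,-0.0144,0]],[[-0.0077,0,0.0006],[0,-0.0144,0]],[[-0.0077,0,0.0007],[0,-0.0143,0]],[[-0.0077,0,0.0008],[0,-0.0143,0]]])

```text
time_s: 8.65
eef_pos: [474.5, 4.1, 18.9]
ee_rot: [0.05, -0.648, 0.759, 0.042]
force: [-1.8, -6.0, 0.8]
grip_width: 0.277
```

```bash
python3 - <<'E'
from rig import ctrl
from fit import *
from path import *
st=ctrl.sense();print(st['eef_pos'],st['force'])
A=rot(st['ee_rot']).as_matrix();print(A[:,0])
a=1.412;L=np.array([np.cos(a),np.sin(a),0])
r=np.r_[st['eef_pos'][:2]-[484.26,55.07],0]; print("rackX,lat",r@L, r@np.array([-L[1],L[0],0]), "pitch",np.arcsin(-A[2,0]))
s=[pose(e,18) for e in np.r_[-61:0:6,0,6,12]]
for r in rows(s): print(*[float(v) for v in r[0]],float(r[1][1]))
E
```

```text
[474.45260045   4.05717361  18.93240435] [-1.79156613 -5.97267485  0.83587211]
[-0.15422861 -0.97951599 -0.12946797]
rackX,lat -51.9218421612702 1.6173584909731606 pitch 0.12983241051945404
-0.0077 0.0 0.0009 -0.0143
-0.0076 0.0 0.001 -0.0143
-0.0076 0.0 0.001 -0.0143
-0.0076 0.0 0.0011 -0.0143
-0.0076 0.0 0.0012 -0.0142
-0.0076 0.0 0.0013 -0.0142
-0.0076 0.0 0.0014 -0.0142
-0.0076 0.0 0.0015 -0.0142
-0.0075 0.0 0.0016 -0.0142
-0.0075 0.0 0.0017 -0.0142
-0.0012 0.0 0.0003 -0.0024
-0.008 0.0 0.0 -0.0
-0.008 0.0 -0.0 -0.0
```

Request:
play_rows(steps=[[[-0.0077,0,0.0009],[0,-0.0143,0]],[[-0.0076,0,0.001],[0,-0.0143,0]],[[-0.0076,0,0.001],[0,-0.0143,0]],[[-0.0076,0,0.0011],[0,-0.0143,0]],[[-0.0076,0,0.0012],[0,-0.0142,0]],[[-0.0076,0,0.0013],[0,-0.0142,0]],[[-0.0076,0,0.0014],[0,-0.0142,0]],[[-0.0076,0,0.0015],[0,-0.0142,0]],[[-0.0075,0,0.0016],[0,-0.0142,0]],[[-0.0075,0,0.0017],[0,-0.0142,0]],[[-0.0012,0,0.0003],[0,-0.0024,0]],[[-0.008,0,0],[0,0,0]],[[-0.008,0,0],[0,0,0]]])

```text
time_s: 9.95
eef_pos: [485.5, 73.1, 22.7]
ee_rot: [0.092, -0.645, 0.755, 0.078]
force: [-1.3, -8.4, 2.1]
grip_width: 0.276
```

```bash
cat > chk.py <<'E'
from rig import ctrl,cams
from fit import *
import sys
st=ctrl.sense();print(st['time_s'],st['eef_pos'],st['force'])
A=rot(st['ee_rot']).as_matrix()
a=1.412;L=np.array([np.cos(a),np.sin(a),0])
r=np.r_[st['eef_pos'][:2]-[484.26,55.07],0]; X=r@L;Z=st['eef_pos'][2]
d=X*np.cos(T)+Z*np.sin(T);n=-X*np.sin(T)+Z*np.cos(T)
print("lat",r@np.array([-L[1],L[0],0]),"pitch",np.arcsin(-A[2,0]),"along ramp TCP",d,"E if contact",d-12,"height above ramp",n)
print("force along lane",st['force']@np.array([L[0]*np.cos(T),L[1]*np.cos(T),np.sin(T)]))
if len(sys.argv)>1:
    im=cams.capture("scene")[:,:,::-1].copy()
    c=im[150:300,260:440]; cv2.imwrite(f"pics/{sys.argv[1]}.png",cv2.resize(c,None,fx=4.2,fy=4,interpolation=cv2.INTER_CUBIC))
E
python3 chk.py s6
```

```text
9.95 [485.5129757   73.11911133  22.72866908] [-1.27218957 -8.44143922  2.05349892]
lat 1.6168910485050934 pitch 0.2427299966104345 along ramp TCP 22.98262766889384 E if contact 10.98262766889384 height above ramp 17.695119519914897
force along lane -7.786235967212014
```

View pics/s6.png

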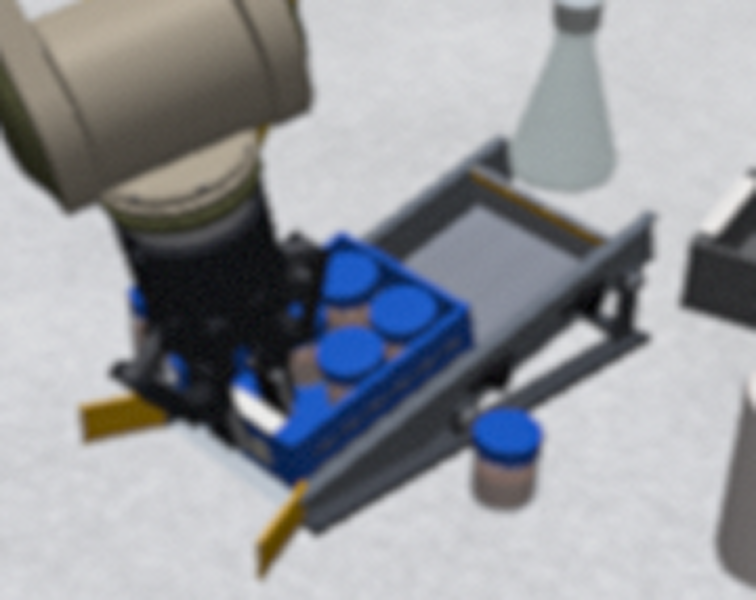

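Request:
play_rows(steps=[[[-0.007,0,0],[0,0,0]],[[-0.007,0,0],[0,0,0]],[[-0.007,0,0],[0,0,0]],[[-0.007,0,0],[0,0,0]],[[-0.007,0,0],[0,0,0]],[[-0.007,0,0],[0,0,0]],[[-0.007,0,0],[0,0,0]]])

```text
time_s: 10.7
eef_pos: [491.2, 108.2, 31.8]
ee_rot: [0.092, -0.645, 0.754, 0.078]
force: [-1.4, -12.0, 4.3]
grip_width: 0.279
```

```bash
python3 chk.py s7
```

```text
10.7 [491.21707151 108.1605085   31.81102482] [ -1.43657229 -12.02526219   4.3010012 ]
lat 1.5256511189930557 pitch 0.24220019666653125 along ramp TCP 59.627767431160606 E if contact 47.627767431160606 height above ramp 17.92054621012653
force along lane -10.701494936391681
```

View pics/s7.png

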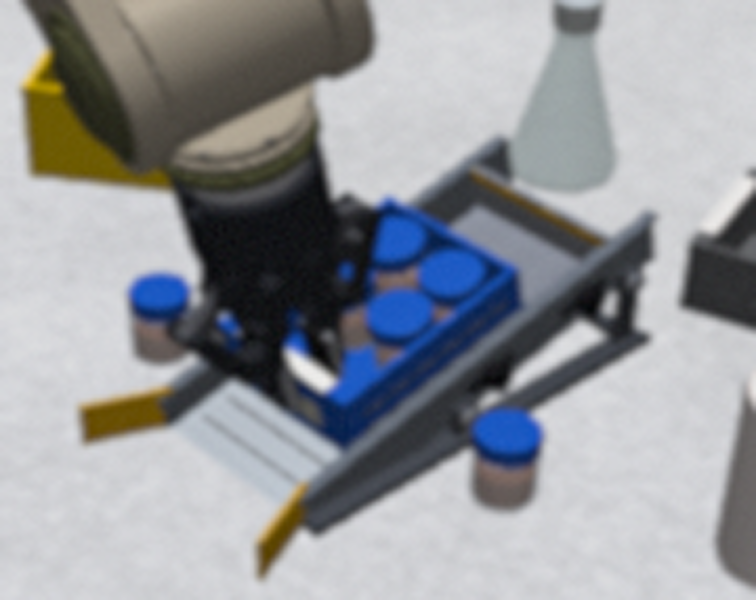

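Request:
play_rows(steps=[[[-0.005,0,0],[0,0,0]],[[-0.005,0,0],[0,0,0]],[[-0.005,0,0],[0,0,0]]])

```text
time_s: 11.05
eef_pos: [492.0, 120.0, 33.8]
ee_rot: [0.092, -0.645, 0.755, 0.079]
force: [-0.6, -4.1, -3.2]
grip_width: 0.279
```

```bash
python3 chk.py s8
```

```text
11.05 [492.02148186 119.95527728  33.78300812] [-0.56890215 -4.13640309 -3.2005029 ]
lat 2.5964659306270454 pitch 0.2436952061917473 along ramp TCP 71.52872323541527 E if contact 59.52872323541527 height above ramp 16.986216849069997
force along lane -4.824500600429229
```

View pics/s8.png

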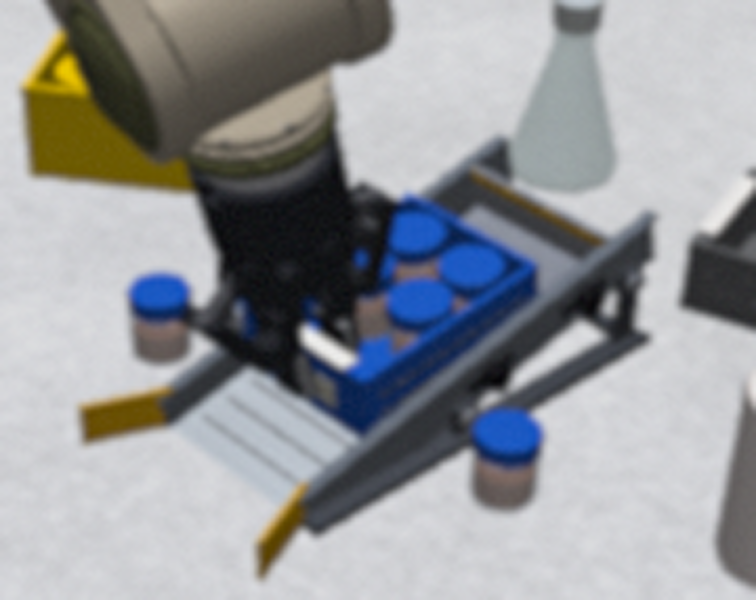

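Request:
play_rows(steps=[[[-0.005,0,0],[0,0,0]],[[-0.005,0,0],[0,0,0]],[[-0.005,0,0],[0,0,0]],[[-0.005,0,0],[0,0,0]]])

```text
time_s: 11.5
eef_pos: [494.7, 134.2, 37.8]
ee_rot: [0.092, -0.645, 0.755, 0.079]
force: [-0.7, -4.2, -3.6]
grip_width: 0.277
```

Request:
play_rows(steps=[[[-0.005,0,0],[0,0,0]],[[-0.005,0,0],[0,0,0]],[[-0.005,0,0],[0,0,0]]])

```text
time_s: 11.8
eef_pos: [496.5, 145.0, 40.6]
ee_rot: [0.092, -0.645, 0.755, 0.079]
force: [-0.2, -4.3, -3.9]
grip_width: 0.289
```

```bash
python3 chk.py s9
```

```text
11.8 [496.47717233 145.04217022  40.57248348] [-0.17064049 -4.26595304 -3.94063186]
lat 2.163820643407442 pitch 0.24389750026908372 along ramp TCP 97.89032066199036 E if contact 85.89032066199036 height above ramp 17.412068512689856
force along lane -5.0665354965986085
```

View pics/s9.png

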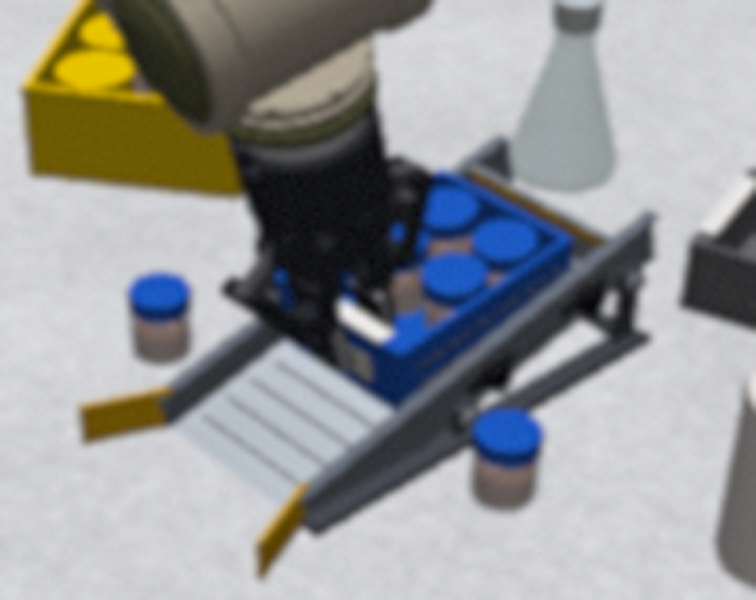

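Request:
play_rows(steps=[[[-0.003,0,0],[0,0,0]],[[-0.003,0,0],[0,0,0]],[[-0.003,0,0],[0,0,0]],[[-0.003,0,0],[0,0,0]]])

```text
time_s: 12.25
eef_pos: [497.8, 153.5, 42.6]
ee_rot: [0.092, -0.645, 0.755, 0.079]
force: [-0.1, -3.5, -3.8]
grip_width: 0.278
```

Request:
play_rows(steps=[[[-0.0013,0,0],[0,0,0]],[[-0.0013,0,0],[0,0,0]],[[-0.0013,0,0],[0,0,0]]])

```text
time_s: 12.55
eef_pos: [498.2, 156.2, 43.3]
ee_rot: [0.092, -0.645, 0.755, 0.079]
force: [-1.2, -3.4, -3.7]
grip_width: 0.285
```

Request:
play_rows(steps=[[[-0.0013,0,0],[0,0,0]],[[-0.0013,0,0],[0,0,0]],[[-0.0013,0,0],[0,0,0]]])

```text
time_s: 12.85
eef_pos: [498.7, 159.0, 44.1]
ee_rot: [0.092, -0.645, 0.755, 0.079]
force: [-0.5, -3.4, -2.6]
grip_width: 0.28
```

```bash
python3 chk.py s10
```

```text
12.85 [498.67850699 159.00422584  44.07299171] [-0.48577793 -3.44240562 -2.58130687]
lat 2.19799939181585 pitch 0.24385261395685243 along ramp TCP 112.45180295441871 E if contact 100.45180295441871 height above ramp 17.38982618305779
force along lane -3.9970589559576606
```

View pics/s10.png

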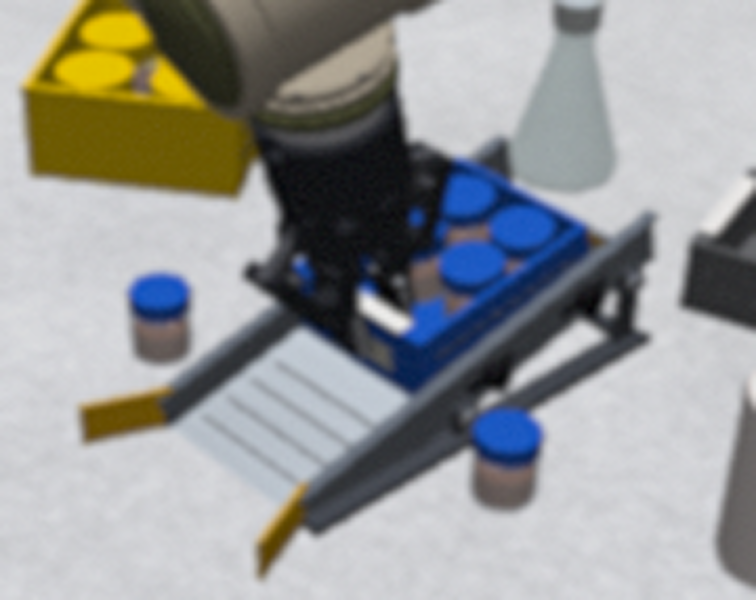

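Request:
play_rows(steps=[[[-0.0013,0,0],[0,0,0]],[[-0.0013,0,0],[0,0,0]],[[-0.0013,0,0],[0,0,0]]])

```text
time_s: 13.2
eef_pos: [499.1, 161.8, 44.8]
ee_rot: [0.092, -0.645, 0.755, 0.079]
force: [-0.8, -4.3, -3.9]
grip_width: 0.283
```

Request:
play_rows(steps=[[[-0.0013,0,0],[0,0,0]],[[-0.0013,0,0],[0,0,0]]])

```text
time_s: 13.4
eef_pos: [499.4, 163.7, 45.3]
ee_rot: [0.092, -0.645, 0.755, 0.079]
force: [0.0, -3.5, -3.8]
grip_width: 0.284
```

Request:
play_rows(steps=[[[-0.0013,0,0],[0,0,0]],[[-0.0013,0,0],[0,0,0]]])

```text
time_s: 13.6
eef_pos: [499.7, 165.6, 45.7]
ee_rot: [0.092, -0.645, 0.755, 0.079]
force: [-0.8, -4.5, -2.6]
grip_width: 0.287
```

Request:
play_rows(steps=[[[-0.0013,0,0],[0,0,0]],[[-0.0013,0,0],[0,0,0]]])

```text
time_s: 13.8
eef_pos: [500.0, 167.4, 46.2]
ee_rot: [0.092, -0.645, 0.755, 0.079]
force: [-1.2, -3.9, -4.2]
grip_width: 0.279
```

Request:
play_rows(steps=[[[-0.0013,0,0],[0,0,0]],[[-0.0013,0,0],[0,0,0]]])

```text
time_s: 14.0
eef_pos: [500.3, 169.3, 46.7]
ee_rot: [0.092, -0.645, 0.755, 0.079]
force: [-0.4, -5.7, -5.0]
grip_width: 0.283
```

```bash
python3 chk.py s11
```

```text
14.0 [500.31906353 169.27555112  46.65548127] [-0.38660107 -5.70867113 -5.02447643]
lat 2.2022863148649603 pitch 0.2437843888129917 along ramp TCP 123.16911049675467 E if contact 111.16911049675467 height above ramp 17.379744376009697
force along lane -6.744095016896397
```

View pics/s11.png

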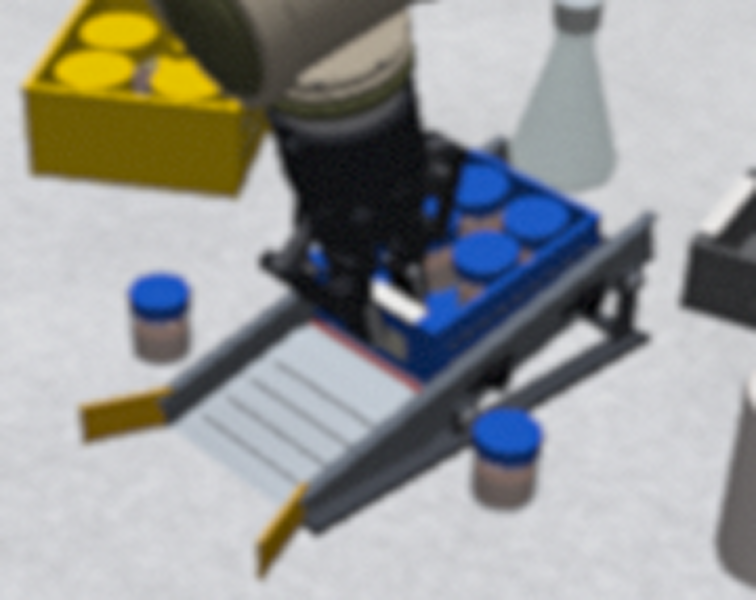

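Request:
play_rows(steps=[[[-0.0007,0,0],[0,0,0]],[[-0.0007,0,0],[0,0,0]]])

```text
time_s: 14.25
eef_pos: [500.3, 169.5, 46.6]
ee_rot: [0.092, -0.645, 0.754, 0.079]
force: [-1.2, -11.9, -5.9]
grip_width: 0.28
```

```bash
python3 chk.py s12; python3 - <<'E'
from rig import cams
import cv2
im=cams.capture("wrist")[:,:,::-1]; cv2.imwrite("pics/w12.png",im)
im=cv2.imread("pics/s12.png")
cv2.imwrite("pics/s12z.png",cv2.resize(im[250:450,250:520],None,fx=2.8,fy=2.8,interpolation=cv2.INTER_CUBIC))
E
```

```text
14.25 [500.33123953 169.49221992  46.55747686] [ -1.21849274 -11.9371154   -5.86282183]
lat 2.224525308086263 pitch 0.24217000487167376 along ramp TCP 123.35486380306692 E if contact 111.35486380306692 height above ramp 17.232436440121006
force along lane -13.041977430723025
```

View pics/s12z.png

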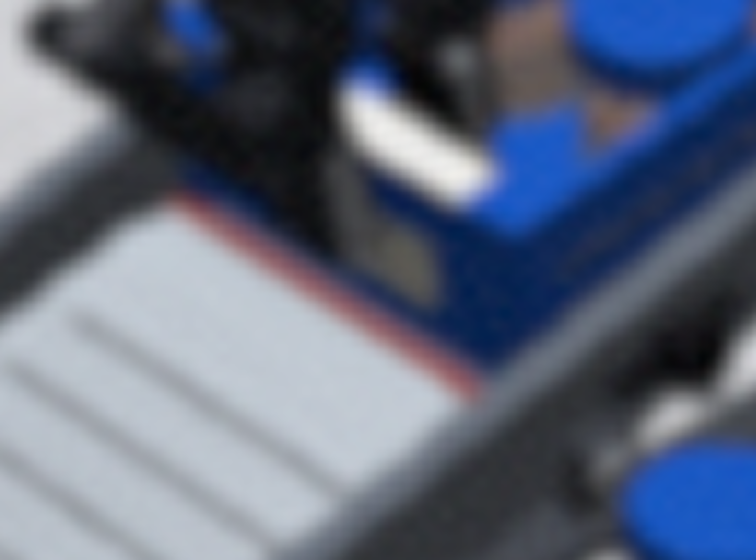

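View pics/w12.png

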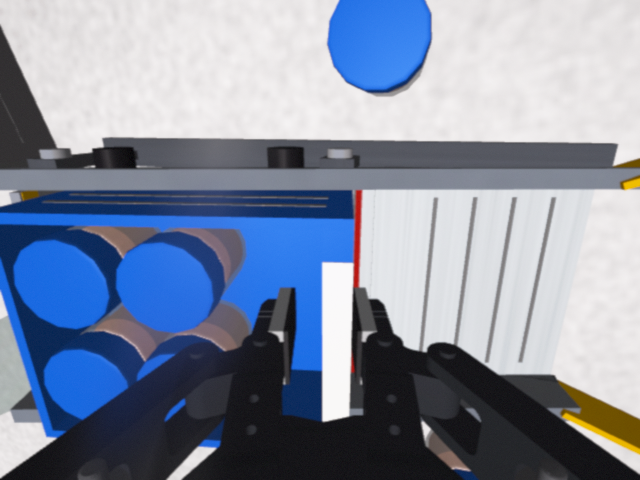

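Request:
play_rows(steps=[[[0.0075,0,0],[0,0,0]],[[0,0,0],[0,0,0]],[[0,0,0],[0,0,0]]])

```text
time_s: 14.65
eef_pos: [499.9, 165.1, 45.9]
ee_rot: [0.093, -0.645, 0.755, 0.079]
force: [0.3, -0.3, -0.7]
grip_width: 0.279
```

```bash
python3 chk.py s13; python3 - <<'E'
from rig import cams
import cv2
im=cams.capture("wrist")[:,:,::-1]; cv2.imwrite("pics/w13.png",im)
im=cv2.imread("pics/s13.png")
cv2.imwrite("pics/s13z.png",cv2.resize(im[250:450,250:520],None,fx=2.8,fy=2.8,interpolation=cv2.INTER_CUBIC))
E
```

```text
14.65 [499.92050301 165.10442639  45.93622258] [ 0.26718395 -0.32023846 -0.68298239]
lat 1.9362531947642103 pitch 0.24462336477488342 along ramp TCP 118.93763573854336 E if contact 106.93763573854336 height above ramp 17.693293055385574
force along lane -0.4310227112240859
```

View pics/s13z.png

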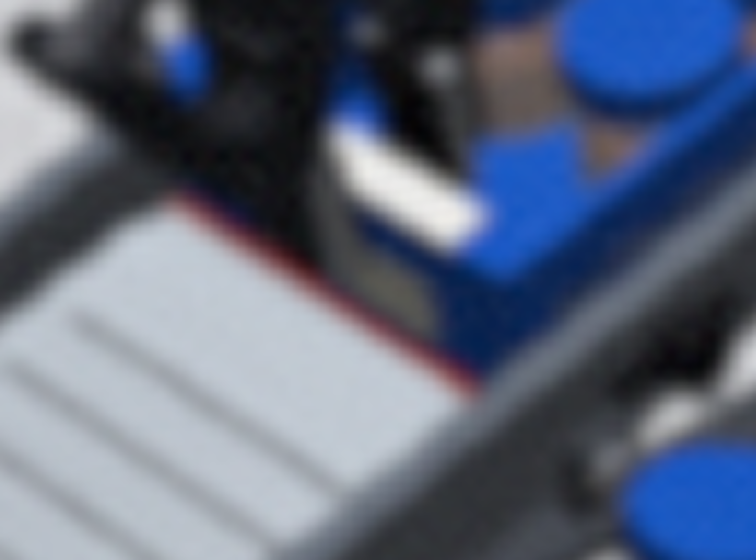

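View pics/w13.png

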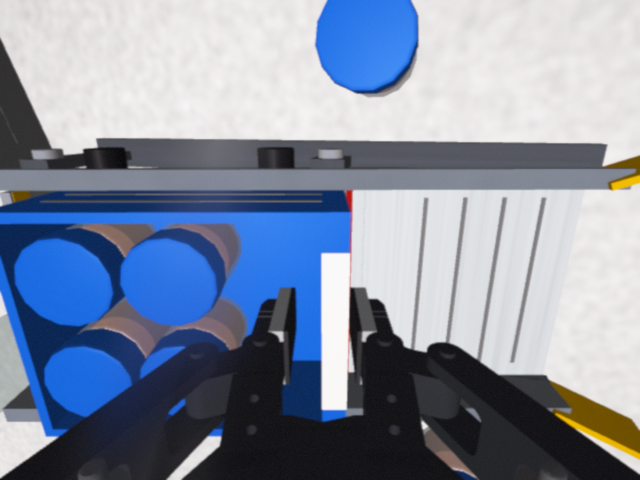

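Request:
play_rows(steps=[[[0.002,0,0],[0,0,0]],[[0,0,-0.01],[0,0,0]],[[0,0,-0.02],[0,0,0]],[[0,0,-0.03],[0,0,0]],[[0,0,-0.04],[0,0,0]],[[0,0,-0.05],[0,0,0]],[[0,0,-0.05],[0,0,0]],[[0,0,-0.03],[0,0,0]],[[0,0,0],[0,0,0]]])

```text
time_s: 15.65
eef_pos: [494.0, 121.6, 216.0]
ee_rot: [0.095, -0.645, 0.755, 0.077]
force: [-0.7, -0.4, 0.0]
grip_width: 0.278
```

```bash
python3 chk.py s14; python3 - <<'E'
from rig import cams
import cv2
im=cams.capture("wrist")[:,:,::-1]; cv2.imwrite("pics/w14.png",im)
im=cams.capture("scene")[:,:,::-1]; cv2.imwrite("pics/s14full.png",im)
E
```

```text
15.65 [494.0431968  121.63341689 216.02098005] [-0.68179769 -0.42406207  0.0469158 ]
lat 0.865551399718991 pitch 0.24413502489575425 along ramp TCP 117.52595223911692 E if contact 105.52595223911692 height above ramp 193.33485097222442
force along lane -0.49955673543427487
```

View pics/s14.png

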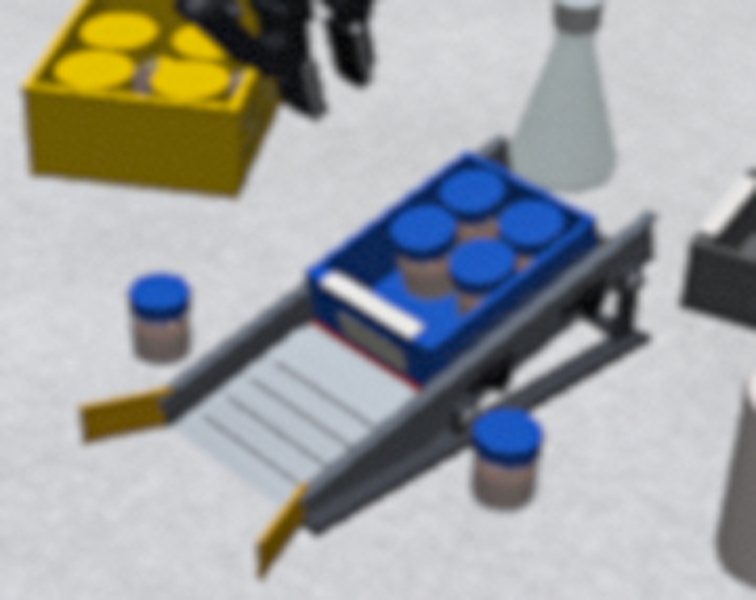

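View pics/w14.png

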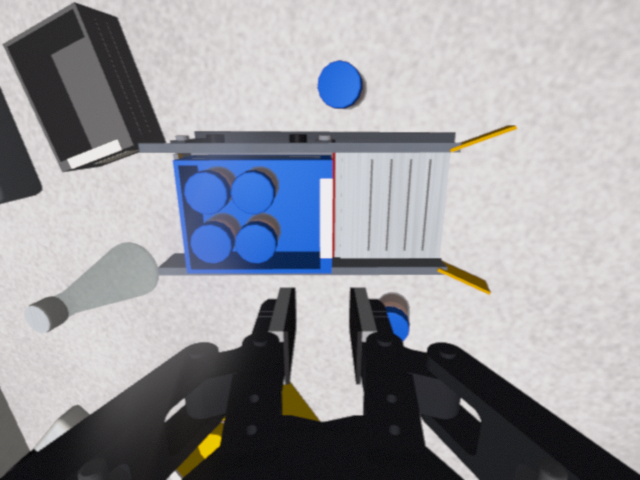

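```bash
python3 - <<'E'
from rig import cams
from fit import *
s=cams.camera_info("scene")
im=cv2.imread("pics/s14full.png")
p=[484.26,55.07,1.4123]
big=cv2.resize(im[190:260,325:410],None,fx=8,fy=8,interpolation=cv2.INTER_CUBIC)
for z,rz,c in ((0,0,(0,255,255)),(0,8,(0,255,0))):
    for x0 in (108.5,):
        for u in (0,130):
            for v in(-50,50):
                zz=50+(rz if u==0 else 0)
                q=proj(s,rackw(p,lane(x0+u,v,zz)))[0]; q=(q-[325,190]+.5)*8
                cv2.circle(big,(int(q[0]),int(q[1])),4,c,-1)
for v in(-53,53):
    q=proj(s,rackw(p,lane(107,v,8)))[0]; q=(q-[325,190]+.5)*8
    cv2.circle(big,(int(q[0]),int(q[1])),4,(255,0,255),-1)
cv2.imwrite("pics/fin.png",big)
E
```

```text
(no output)
```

View pics/fin.png

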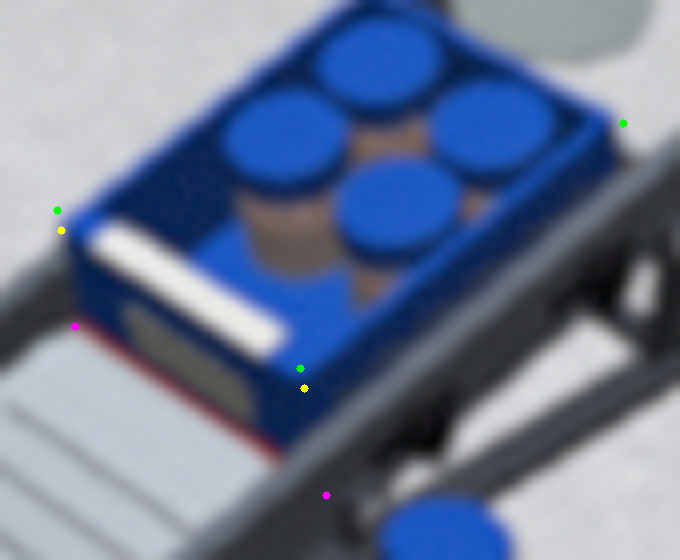

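```bash
python3 -c "
from rig import ctrl
print(ctrl.finish_job())"
```

```text
the job is handed in; nothing more can be done
None
```

The small blue crate is lying in the stand's tray, behind the red-edged lip and let go of; I handed in at about 15.8 s of the 61 s allowed.

**How it went:** The crate was the one at top-camera pixel (386, 245); I left the larger blue one at (479, 291) alone. I pinched its trailing rim and slid and turned it flat on the bench into line with the lane. Then I loosened the grip and pushed it up the ramp from behind. I crept the last part until the force rose from about 5 N to 13 N along the lane, which marked the rear stop. I backed off about 5 mm, the trailing end dropped, and I lifted the gripper clear.

**Last checks:**
- **Seating:** The whole lip is in view just behind the trailing wall. The rear rim corners in the scene picture match the fully-down model within 1–2 pixels, and do not match a trailing end still resting on the lip.
- **Contact:** Tool force was about 0 N after release, with the gripper about 190 mm above the ramp surface.
- **Bystanders:** None was touched as far as the pictures show, but I did not measure their positions again.

**Disagreements:**
- **Camera offset:** The top and scene cameras disagreed by about 3–5 mm on the crate's position. The wrist camera settled it.
- **Sliding force:** It reached about 11 N briefly just before the nose tipped into the tray, above the stated 3–8 N, then fell back to about 5 N.
- **Downward press:** The pinch pressed the crate onto the bench with up to about 6 N.

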